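# Lay a power module down and set the top clamp bar across it

## Robot

A 7-joint arm with a two-finger parallel gripper is mounted at the origin on the work surface. World frame = base frame: x ahead of the robot, y to its left, z up, the work surface at z = 0. Lengths are in m, angles in rad, forces in N, time in s.
With the tool pointing down it reaches from about 0.425 to 0.975 m from the base axis. Payload 16.7 kg.
Tool frame: the origin (TCP) lies at the very end of the fingers, on their centre line; the grasp point (between the pads) lies 19 mm behind it; z points along the fingers, y is the line along which they close (so a half turn about z gives the same grasp; the last joint's range is limited). The gripper opens to 85 mm and grips with 20 to 120 N. Pads are 22 mm wide; open, the fingers measure 114 mm over their backs; the gripper's body (76 mm by 85 mm) begins 54 mm behind the grasp point. The pads swing forward as they close: fully open they stand 13 mm farther back than shut.
Start: joints at [-1.387, 0.426, 0.074, 1.606, -0.034, 1.111, -0.067], TCP at [0.221, 0.638, 0.231] pointing down, gripper open.
Joint ranges: [-2.85, 2.85], [-0.5, 2.14], [-1.23, 1.37], [0.21, 2.46], [-1.02, 4.16], [0.16, 2.05], [-2.73, 2.73]. Speed limits (rad/s): [1.89, 1.89, 2.39, 2.39, 3.01, 3.01, 3.01].

## Interface

Orientations are given as a unit quaternion [x, y, z, w].
In Python, from cell import r gives the robot as it stands. The module is installed in compiled form; this text tells all that it offers.
- The arm moves only by the tool play_rows, never from a script. Its argument "series" is a list of rows, each an object with "hand": the opening in per cent of the stroke, from 0 (shut) to 100 (fully open); "xyz": the shift along the tool's x, y, z in cm, a list of three; "delta_rot": the turn, a rotation vector about the tool's x, y, z in degrees, a list of three. A call has exactly 5 rows; each row is the pose to reach, as a shift and turn from the pose commanded when the call began, along the tool's axes at that moment; what a row does not reach only later rows make up. A row lasts 1/10 s, in which the tool goes at most 50 mm and 8.59 degrees, less where a joint would pass 70% of its speed; a pose out of reach is approached as far as the arm can. A call with a gripper value outside its range is refused whole. The fingers move at their own pace and stop on an object; "force" is the grip in N (left out, the last holds). Time passes only in rows, so rows that repeat a pose let the fingers close, or fill a call up. It gives the time, the measured TCP pose, the force, the opening and the grip force at its end, in the units of the state.
- r.state(): the state, without advancing time (a new reading comes with each control period).
- r.camera(name): name is "scene" or "top" or "wrist"; returns a dict with "color" (480x640x3 uint8, red, green, blue), "range_z" (480x640 float32, m along the optical axis (not along the pixel's ray), 0 where there is no reading), "camera_matrix" (3x3 intrinsics, pixels), "rvec" (rotation vector, rad) and "tvec" (3), from world to camera coordinates, as OpenCV has them; the wrist camera has in their place "hand_eye" (4x4, takes a point from camera to tool coordinates, whose origin is the TCP and whose axes are the flange's). Camera axes: x right, y down, z forward; pixel columns grow to the right and rows downward; lengths in m; the calibration is good to about 2 mm. A picture is of the moment at which its call begins: read the wrist's pose just before it.
- r.close_job(): hands the job in; it is judged then, once.
The state is a dict: "time_s": time; "qpos": joint angles; "qvel": joint speeds; "effort": joint torques, N m; "position": TCP position; "ee_rot": TCP orientation; "wrist_force": force on the tool from outside, world axes, zero at the start; "wrist_torque": the same for the moment, N m; "grip_width": finger opening in m; "grip_force": force on a finger pad.
Only numpy, scipy, OpenCV 4.12 (cv2) and the standard library are available. Lean on these libraries where they do the work, as an engineer would, in place of code of your own. Each camera call takes 0.05 s, during which the arm holds its last target. There are 200 camera calls.

## Task

Push the standing black power module over so that it lies squarely on the raised aluminium plate beside it, orange ribs up. Then lift the top clamp bar straight off the pile without shifting the two bars beneath, and set it down (do not drop it) across the middle of the module, lying flat in the channel between the two ribs. Leave the hand controller, the spanner and the jar around the work where they are.

Things in the scene. Friction and masses are not known exactly. Their poses are not given: they have to be found in the camera images.
- fixture: fixed blue base 4 mm thick, 130 mm wide (y), x = -88 to +162 mm; on it an aluminium plate, x = 0 to 160 mm, 120 mm wide, top 16 mm above the table: its edge at x = 0 (yellow stripe) is a step 12 mm high. The module stands on the blue part at x < 0 and is tipped towards +x onto the plate. Origin: on the table below the middle of the step edge; x level, along the tipping direction; z up
- step_edge (a point): middle of the step's upper edge, 16 mm above the table
- module: loose black box standing on end, 0.55 to 0.9 kg, 60 deep (x) x 80 wide (y) x 120 mm tall (z); two brass studs on top; orange ribs on its -x face (away from the plate). Starts 2 to 5 mm from the step, x along the fixture's x. Pushed near the top towards the plate, it pivots on the step edge (the pushed face rises), falls past about 30 degrees and lies ribs up, foot end 12 mm out over the step. Origin: centre of its foot
- module_seat (a point): centre of the channel on the module's -x face, 60 mm from the foot, where the middle of the clamp bar's underside belongs. The channel runs along the module's y, 52 mm wide, between two rounded orange ribs, 4 mm proud, 10 mm wide, 29 and 91 mm from the foot. With the module lying, 76 mm above the table
- module_top (a point): centre of the module's top end (between the studs), 120 mm above the origin along z
- mat: fixed green mat 220 x 200 x 4 mm on which the pile lies; origin: centre of its underside
- clamp: top bar of the pile, level across the two lower bars, underside 20 mm above the table; cast aluminium clamp bar, 0.34 to 0.5 kg, 130 long (x) x 36 wide x 16 mm thick, with a round boss, 40 mm diameter, 28 mm high, centred 48 mm from the middle towards +x (undersides flush). Centre of mass 15 mm from the middle towards the boss. Origin: middle of the bar, on its underside; z up
- under_a: lower bar of the pile, flat on the mat; cast aluminium clamp bar, 0.34 to 0.5 kg, 130 long (x) x 36 wide x 16 mm thick, with a round boss, 40 mm diameter, 28 mm high, centred 48 mm from the middle towards +x (undersides flush). Centre of mass 15 mm from the middle towards the boss. Origin: middle of the bar, on its underside; z up
- under_a_boss (a point): centre of the top face of that bar's boss
- under_b: lower bar of the pile beside the other, their middle lines about 76 mm apart; cast aluminium clamp bar, 0.34 to 0.5 kg, 130 long (x) x 36 wide x 16 mm thick, with a round boss, 40 mm diameter, 28 mm high, centred 48 mm from the middle towards +x (undersides flush). Centre of mass 15 mm from the middle towards the boss. Origin: middle of the bar, on its underside; z up
- under_b_boss (a point): centre of the top face of that bar's boss
- pendant: bystander: black hand-held controller 150 x 62 x 30 mm with coloured buttons, lying beyond the work; origin: centre of its underside
- spanner: bystander: steel spanner lying flat on the table on the robot's right
- can: bystander: jar with a blue cap, 56 mm diameter, 80 mm tall, on the robot's left; origin: centre of its underside
Mind the look-alikes: they are no part of the job. What is shaped like the under_b but blue or purple is not meant.

How it is judged:
On the way, in this order (a step that is already met when the one before it is completed fails the run):
1. the module lies ribs up on the raised plate, at rest (angle between module's own z axis and vertical between 1.48 and 1.66 rad and z of module_seat in the frame of fixture between 0.071 and 0.081 m and x of module in the frame of fixture between -0.04 and 0.045 m and y of module in the frame of fixture between -0.025 and 0.025 m and angle between the z axis of module and the x axis of fixture, either way round below 0.2 rad and linear speed of module below 0.02 m/s and angular speed of module below 0.15 rad/s), for 0.2 s.
2. the clamp bar is held in the gripper, clear above the lower bars (underside more than 50 mm above the table) (height (world z) of clamp above 0.05 m and contact force between the fingers and clamp above 0.5 N and contact force between clamp and under_a below 0.01 N and contact force between clamp and under_b below 0.01 N), for 0.1 s.
At the end, for the whole second after the job is handed in: Module at rest on the plate, ribs up, level to 0.09 rad, square to 0.2 rad, foot end 40 mm outside to 45 mm inside the step, 25 mm off the middle line at most. Bar released, at rest, within 3 mm of the channel floor, within 10 mm along and 18 mm across of its middle, square to 0.25 rad (all of step 1 and x of clamp in the frame of module between -0.033 and -0.027 m and y of clamp in the frame of module between -0.018 and 0.018 m and z of clamp in the frame of module between 0.05 and 0.07 m and angle between the x axis of clamp and the y axis of module, either way round below 0.25 rad and angle between clamp's own z axis and vertical below 0.08 rad and linear speed of clamp below 0.02 m/s and angular speed of clamp below 0.15 rad/s); the robot touches nothing.
It fails at once if a lower bar of the pile is shifted by more than 8 mm (distance of any of under_a, under_a_boss, under_b, under_b_boss from where it was at the start of the episode above 0.008 m).
It fails at once if the clamp bar is let go more than 25 mm above its place (height (world z) of clamp above 0.101 m and contact force between the fingers and clamp below 0.01 N).
It fails at once if a bystander (controller, spanner, jar) is moved by more than 25 mm (distance of any of pendant, spanner, can from where it was at the start of the episode above 0.025 m).
It also fails if it takes over 61 s, if anything falls off the work surface, if the arm or the gripper's body presses on something with over 40 N, if the wrist force passes 120 N, or if a joint passes its speed limit or range.

## Working session

There is one attempt and no reset: what is moved stays moved. The work goes in short steps, Python scripts to look and compute and a tool call to move; the robot and the scene stay as the last step left them, time stands still between calls to the robot, and variables do not carry over. Pictures are saved under pics/ and viewed, at most 10 in all, crops included, and the job is handed in when it is done.

Besides the shell and the picture viewer there is one more tool, called after "Request:" as a command line: name --argument value ..., lists and objects as JSON in quotes. play_rows: Moves the arm, as the interface text tells. Its arguments: {"type":"object","properties":{"series":{"type":"array","items":{"type":"object","properties":{"hand":{"type":"number"},"xyz":{"type":"array","items":{"type":"number"}},"delta_rot":{"type":"array","items":{"type":"number"}}}}},"force":{"type":"number"}},"required":["series"]}

```bash
mkdir -p pics; cat > h.py <<'E'
import numpy as np, cv2
from scipy.spatial.transform import Rotation as R
from cell import r
def snap(n):
    s=r.state(); c=r.camera(n); 
    if n=='wrist':
        H=np.array(c['hand_eye']); T=np.eye(4); T[:3,:3]=R.from_quat(s['ee_rot']).as_matrix(); T[:3,3]=s['position']; W=T@H
    else:
        T=np.eye(4); T[:3,:3]=cv2.Rodrigues(np.array(c['rvec'],float))[0]; T[:3,3]=np.ravel(c['tvec']); W=np.linalg.inv(T)
    K=np.array(c['camera_matrix']); d=c['range_z']
    v,u=np.mgrid[:480,:640]
    P=np.stack([(u-K[0,2])/K[0,0]*d,(v-K[1,2])/K[1,1]*d,d],-1)@W[:3,:3].T+W[:3,3]
    P[d==0]=np.nan
    return c['color'],P
def save(n,im): cv2.imwrite('pics/'+n,im[...,::-1])
E
python3 - <<'E'
from h import *
for n in ('scene','top'):
    c,P=snap(n); save(n+'0.png',c); np.savez(n+'0.npz',c=c,P=P)
s=r.state(); print({k:np.round(s[k],3) for k in s})
E
```

```text
{'time_s': np.float64(0.1), 'qpos': array([-1.388,  0.427,  0.074,  1.607, -0.034,  1.111, -0.067]), 'qvel': array([-0.001, -0.001,  0.001, -0.002, -0.002,  0.   , -0.   ]), 'effort': array([ 1.1000e-02, -9.5153e+01,  3.7740e+00, -4.6440e+01,  2.0000e-02,
        7.0000e-03, -0.0000e+00]), 'position': array([0.22 , 0.638, 0.231]), 'ee_rot': array([ 0.166,  0.986, -0.001, -0.   ]), 'wrist_force': array([-0.333,  0.621,  0.371]), 'wrist_torque': array([-0.049,  0.001,  0.029]), 'grip_force': np.float64(0.0), 'grip_width': np.float64(0.085)}
```

View pics/scene0.png

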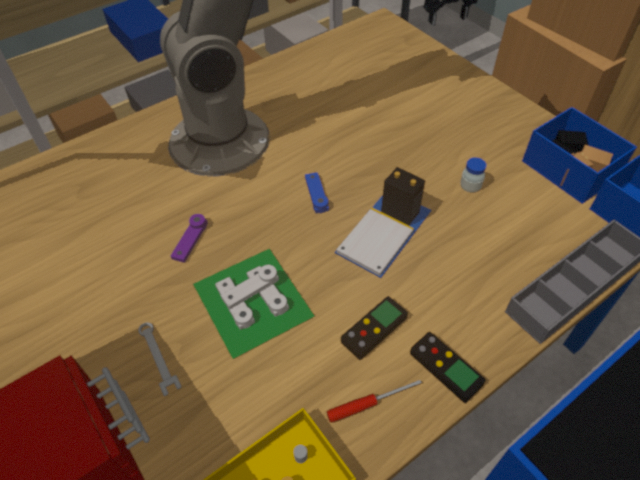

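View pics/top0.png

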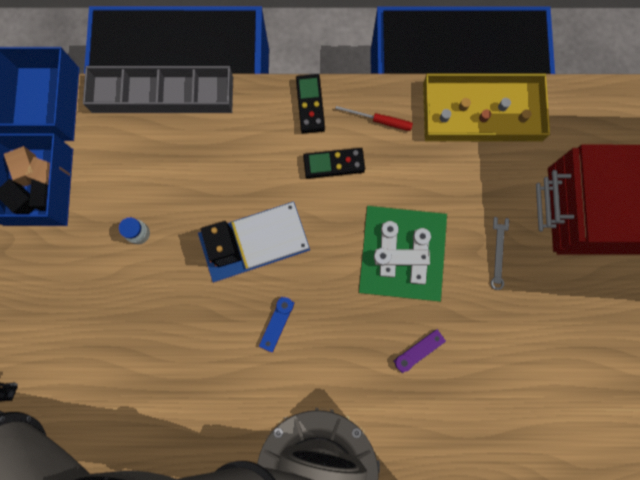

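The top view shows the module at about (219,243), plate to its right up to (309,245), the pile on the mat at (403,255) with the boss of the top bar at (383,256), and the jar at (131,230). Next I fit the poses.

```bash
python3 - <<'E'
from h import *
z=np.load('top0.npz'); c=z['c'].astype(int); P=z['P']
def box(u0,u1,v0,v1,z0,z1,name,cond=None):
    m=np.zeros((480,640),bool); m[v0:v1,u0:u1]=1
    m&=(P[...,2]>z0)&(P[...,2]<z1)
    if cond is not None: m&=cond
    q=P[m]; (cx,cy),(w,h),a=cv2.minAreaRect(q[:,:2].astype(np.float32)*1000)
    print(name,len(q),'c',round(cx,1),round(cy,1),'size',round(w,1),round(h,1),'ang',round(a,1),'z',np.round(np.median(q[:,2])*1000,1))
    return q
br=c.min(-1)>120
box(225,315,195,280,.008,.025,'plate',br)
box(190,250,210,285,.11,.135,'modtop')
box(365,445,225,290,.030,.040,'clampbar',br)
box(365,445,240,275,.043,.055,'clampboss',br)
box(365,445,210,250,.028,.036,'underbosses',br)
box(365,445,210,290,.017,.023,'lower',br)
box(110,155,210,250,.06,.1,'jar')
for u,v in [(383,256),(424,257),(390,229),(422,237),(388,272),(418,279),(403,257),(214,234),(220,248),(234,237),(243,269),(296,205),(309,244)]: print((u,v),np.round(P[v,u]*1000,1))
a=c[195:285,190:320].astype(np.uint8); b=c[215:290,360:450].astype(np.uint8)
A=cv2.resize(a,None,fx=4,fy=4,interpolation=2)[:360]; B=cv2.resize(b,None,fx=4,fy=4,interpolation=2)
A=cv2.resize(a,(400,277),interpolation=2);B=cv2.resize(b,(400,333),interpolation=2)
o=np.zeros((333,800,3),np.uint8);o[:277,:400]=A;o[:,400:]=B
save('crop.png',o)
E
```

```text
plate 3032 c 557.6 112.7 size 122.9 156.0 ang 18.8 z 16.5
modtop 943 c 523.1 223.6 size 80.7 60.9 ang 17.0 z 124.2
clampbar 741 c 528.4 -207.1 size 96.0 130.8 ang 0.4 z 35.0
clampboss 179 c 501.7 -199.7 size 39.0 123.9 ang 2.3 z 48.8
underbosses 301 c 544.5 -212.4 size 118.0 65.6 ang 77.5 z 32.4
lower 411 c 498.1 -209.8 size 115.3 109.7 ang 81.8 z 20.0
jar 386 c 561.2 438.2 size 49.0 48.9 ang 59.4 z 80.0
(383, 256) [ 497.3 -157.    49.8]
(424, 257) [ 496.7 -255.9   38.7]
(390, 229) [ 565.4 -176.6   35. ]
(422, 237) [ 547.4 -254.5   27. ]
(388, 272) [ 462.5 -171.2   23. ]
(418, 279) [ 445.8 -242.9   22.1]
(403, 257) [ 497.  -206.2   36.4]
(214, 234) [535.3 230.8 127.1]
(220, 248) [501.7 214.6 137. ]
(234, 237) [544.5 198.5  40.3]
(243, 269) [472.2 180.2   2. ]
(296, 205) [633.4  52.3  -1.3]
(309, 244) [534.4  19.4   0.9]
```

View pics/crop.png

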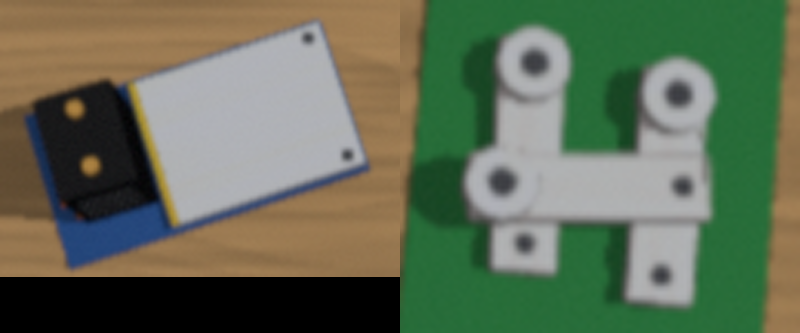

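The crop shows the module squarely set with its studs at (75,109) and (91,165), the yellow step beside it, and the top bar's boss at (500,182). The fits agree with the given sizes: fixture x axis at about -72°, module at x≈-34 and y≈2 mm. I'll move behind the module now.

Request:
play_rows --series '[{"hand":40,"xyz":[-38.5,-24.4,0],"delta_rot":[0,0,52.9]},{"hand":40,"xyz":[-38.5,-24.4,0],"delta_rot":[0,0,52.9]},{"hand":40,"xyz":[-38.5,-24.4,0],"delta_rot":[0,0,52.9]},{"hand":40,"xyz":[-38.5,-24.4,0],"delta_rot":[0,0,52.9]},{"hand":40,"xyz":[-38.5,-24.4,0],"delta_rot":[0,0,52.9]}]'

```text
time_s: 0.6
position: [0.3772, 0.4406, 0.2312]
ee_rot: [0.518, 0.855, -0.0, -0.0]
wrist_force: [-0.1, 0.2, -0.2]
grip_width: 0.0345
grip_force: 0.0
```

Request:
play_rows --series '[{"hand":40,"xyz":[-20.0,3.9,0],"delta_rot":[0,0,9.6]},{"hand":40,"xyz":[-20.0,3.9,0],"delta_rot":[0,0,9.6]},{"hand":40,"xyz":[-20.0,3.9,0],"delta_rot":[0,0,9.6]},{"hand":40,"xyz":[-20.0,3.9,0],"delta_rot":[0,0,9.6]},{"hand":40,"xyz":[-20.0,3.9,0],"delta_rot":[0,0,9.6]}]'

```text
time_s: 1.1
position: [0.5082, 0.2778, 0.2315]
ee_rot: [0.588, 0.809, -0.0, 0.001]
wrist_force: [-0.2, 0.8, 0.2]
grip_width: 0.0337
grip_force: 0.0
```

```bash
python3 - <<'E'
from h import *
s=r.state(); print(s['position'],s['ee_rot'],np.round(s['qpos'],2))
c,P=snap('wrist'); save('w1.png',c)
fx=np.array([.309,-.951]);fy=np.array([.951,.309]);e=np.array([.5319,.1905])
q=P[(P[...,2]>.118)&(P[...,2]<.13)]; d=q[:,:2]-e
print(len(q), np.percentile(d@fx,[1,99]),np.percentile(d@fy,[1,99]))
E
```

```text
[0.50822873 0.27782029 0.23152501] [ 5.88487888e-01  8.08505294e-01 -2.64189416e-04  1.06071290e-03] [-0.96  0.28  0.42  1.84 -0.13  1.04 -0.17]
8402 [-0.06590282 -0.00699605] [-0.0342985   0.03957926]
```

View pics/w1.png

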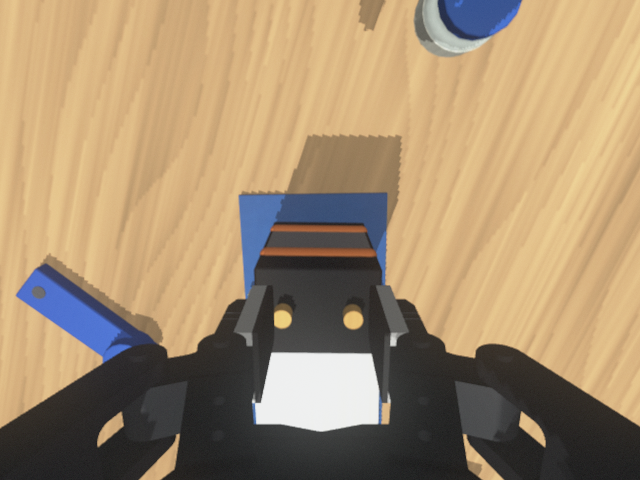

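The module lies aligned below the fingers, ribs on its far (-x) face at (318,228)-(318,253). The jar at (470,15) is well clear. Descending behind it.

Request:
play_rows --series '[{"hand":40,"xyz":[0.5,-0.2,5],"delta_rot":[0,0,0]},{"hand":40,"xyz":[0.5,-0.2,9],"delta_rot":[0,0,0]},{"hand":40,"xyz":[0.5,-0.2,11.9],"delta_rot":[0,0,0]},{"hand":40,"xyz":[0.5,-0.2,11.9],"delta_rot":[0,0,0]},{"hand":40,"xyz":[0.5,-0.2,11.9],"delta_rot":[0,0,0]}]'

```text
time_s: 1.65
position: [0.5009, 0.2887, 0.1127]
ee_rot: [0.585, 0.811, -0.0, -0.0]
wrist_force: [0.2, 0.2, 0.0]
grip_width: 0.0342
grip_force: 0.0
```

Request:
play_rows --series '[{"hand":40,"xyz":[-0.5,0,0],"delta_rot":[0,0,0]},{"hand":40,"xyz":[-1.0,0,0],"delta_rot":[0,0,0]},{"hand":40,"xyz":[-1.5,0,0],"delta_rot":[0,0,0]},{"hand":40,"xyz":[-1.8,0,0],"delta_rot":[0,0,0]},{"hand":40,"xyz":[-2.1,0,0],"delta_rot":[0,0,0]}]'

```text
time_s: 2.15
position: [0.508, 0.2679, 0.1127]
ee_rot: [0.585, 0.811, 0.0, 0.0]
wrist_force: [-0.2, -0.8, 0.1]
grip_width: 0.0343
grip_force: 0.0
```

Request:
play_rows --series '[{"hand":40,"xyz":[-0.5,0,0],"delta_rot":[0,0,0]},{"hand":40,"xyz":[-1.0,0,-0.1],"delta_rot":[0,0,0]},{"hand":40,"xyz":[-1.5,0,-0.3],"delta_rot":[0,0,0]},{"hand":40,"xyz":[-2.0,0,-0.6],"delta_rot":[0,0,0]},{"hand":40,"xyz":[-2.5,0,-0.9],"delta_rot":[0,0,0]}]'

```text
time_s: 2.65
position: [0.5157, 0.2439, 0.1215]
ee_rot: [0.585, 0.811, -0.0, 0.0]
wrist_force: [-0.8, 0.8, 0.0]
grip_width: 0.0341
grip_force: 0.4
```

Request:
play_rows --series '[{"hand":40,"xyz":[-0.5,0,-0.15],"delta_rot":[0,0,0]},{"hand":40,"xyz":[-1.0,0,-0.3],"delta_rot":[0,0,0]},{"hand":40,"xyz":[-1.5,0,-0.45],"delta_rot":[0,0,0]},{"hand":40,"xyz":[-2.0,0,-0.6],"delta_rot":[0,0,0]},{"hand":40,"xyz":[-2.0,0,-0.6],"delta_rot":[0,0,0]}]'

```text
time_s: 3.15
position: [0.5223, 0.2247, 0.1275]
ee_rot: [0.586, 0.811, 0.0, 0.0]
wrist_force: [0.4, 1.0, -0.7]
grip_width: 0.0338
grip_force: 0.3
```

```bash
python3 - <<'E'
from h import *
s=r.state(); print(s['position'],s['wrist_force'])
c,P=snap('scene'); save('s2.png',cv2.resize(c[120:300,280:520],None,fx=3,fy=3))
E
```

```text
[0.52229271 0.22468561 0.12751291] [ 0.39024008  0.98209701 -0.66105667]
```

View pics/s2.png

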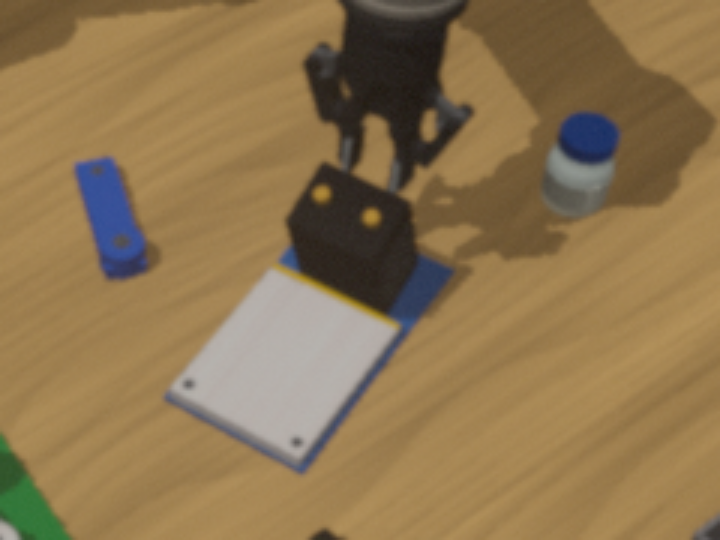

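The module is leaning over towards the plate with the fingers against its rib face; it is square. I keep following the arc.

Request:
play_rows --series '[{"hand":40,"xyz":[-0.5,0,-0.05],"delta_rot":[0,0,0]},{"hand":40,"xyz":[-1.0,0,-0.1],"delta_rot":[0,0,0]},{"hand":40,"xyz":[-1.4,0,-0.15],"delta_rot":[0,0,0]},{"hand":40,"xyz":[-1.8,0,-0.2],"delta_rot":[0,0,0]},{"hand":40,"xyz":[-2.2,0,-0.2],"delta_rot":[0,0,0]}]'

```text
time_s: 3.7
position: [0.5289, 0.2042, 0.1293]
ee_rot: [0.585, 0.811, -0.0, 0.0]
wrist_force: [0.8, 0.1, -0.4]
grip_width: 0.0339
grip_force: 0.1
```

Request:
play_rows --series '[{"hand":40,"xyz":[-0.5,0,0],"delta_rot":[0,0,0]},{"hand":40,"xyz":[-1.0,0,0],"delta_rot":[0,0,0]},{"hand":40,"xyz":[-1.5,0,0],"delta_rot":[0,0,0]},{"hand":40,"xyz":[-1.5,0,0],"delta_rot":[0,0,0]},{"hand":40,"xyz":[-1.5,0,0],"delta_rot":[0,0,0]}]'

```text
time_s: 4.2
position: [0.5336, 0.1904, 0.1293]
ee_rot: [0.585, 0.811, -0.0, -0.0]
wrist_force: [-0.5, -0.9, -0.2]
grip_width: 0.0342
grip_force: 0.0
```

```bash
python3 - <<'E'
from h import *
s=r.state(); print(s['position'],s['wrist_force'],s['time_s'])
c,P=snap('scene'); save('s3.png',cv2.resize(c[120:300,280:520],None,fx=3,fy=3))
E
```

```text
[0.53355088 0.19036287 0.12929319] [-0.47830869 -0.88648047 -0.24930836] 4.2
```

View pics/s3.png

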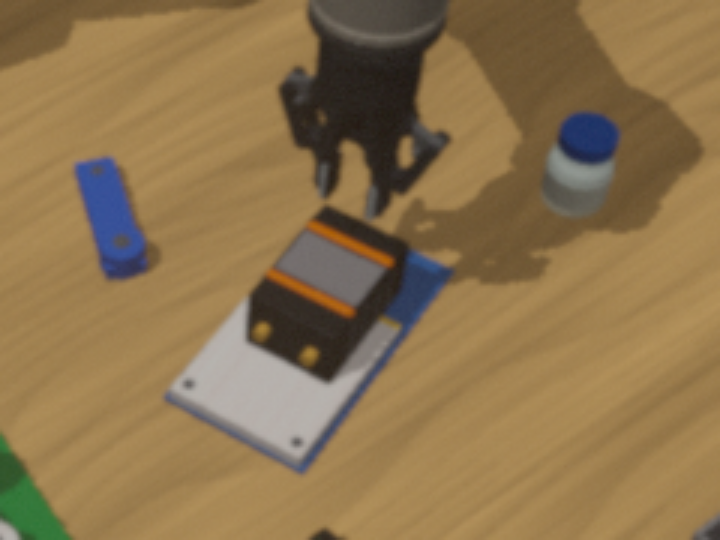

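The module lies ribs up on the plate, square, seat at about (335,262) in the crop. Now going over to the pile.

Request:
play_rows --series '[{"hand":70,"xyz":[-1,0,-4.5],"delta_rot":[0,0,0]},{"hand":70,"xyz":[-35.3,-15.6,-8],"delta_rot":[0,0,18.4]},{"hand":70,"xyz":[-35.3,-15.6,-8],"delta_rot":[0,0,18.4]},{"hand":70,"xyz":[-35.3,-15.6,-8],"delta_rot":[0,0,18.4]},{"hand":70,"xyz":[-35.3,-15.6,-8],"delta_rot":[0,0,18.4]}]'

```text
time_s: 4.75
position: [0.5151, -0.0184, 0.1932]
ee_rot: [0.707, 0.707, 0.0, 0.0]
wrist_force: [0.8, 0.3, 0.3]
grip_width: 0.0593
grip_force: 0.0
```

```bash
python3 - <<'E'
from h import *
c,P=snap('top'); np.savez('top1.npz',c=c,P=P)
s=r.state(); print(s['position'],s['ee_rot'],s['time_s'])
m=np.zeros((480,640),bool); m[190:290,190:320]=1
q=P[m&(P[...,2]>.070)&(P[...,2]<.086)]
q=q[np.linalg.norm(q[:,:2]-np.median(q[:,:2],0),axis=1)<.08]
print(len(q),cv2.minAreaRect(q[:,:2].astype(np.float32)*1000),np.median(q[:,2]))
g=m&(c.astype(int)[...,0]>1.6*c.astype(int)[...,2])&(c[...,0]>110)&(P[...,2]>.07)&(P[...,2]<.09)
print(g.sum(),P[g].mean(0) if g.any() else 0)
E
```

```text
[ 0.51404568 -0.02683557  0.19414473] [ 7.09843056e-01  7.04359188e-01 -1.30535538e-04  9.76027826e-04] 4.8
1705 ((541.4617309570312, 166.53443908691406), (81.54829406738281, 120.0533218383789), 18.6627197265625) 0.07704759870903088
132 [0.54684246 0.16284499 0.07981472]
```

```bash
python3 - <<'E'
from h import *
fx=np.array([.314,-.949]);fy=np.array([.949,.314]);e=np.array([.5319,.1905])
for f in ('top0','top1'):
    z=np.load(f+'.npz');P=z['P'];c=z['c'].astype(int)
    m=np.zeros((480,640),bool); m[190:290,190:320]=1
    d=P[...,:2]-e; X=d@fx*1000; Y=d@fy*1000; Z=P[...,2]*1000
    b=m&(abs(Y)<25)
    print(f,'x:medianz',[(x,int(np.median(Z[b&(abs(X-x)<2.5)]))) for x in range(-100,175,5) if (b&(abs(X-x)<2.5)).any()])
    al=m&(Z>10)&(Z<22)&(c.min(-1)>120)
    print('plate X',np.percentile(X[al],[1,99]),'Y',np.percentile(Y[al],[1,99]))
    yl=m&(c[...,0]>130)&(c[...,1]>100)&(c[...,2]<70)&(Z<25)
    print('yellow',yl.sum(),np.percentile(X[yl],[5,50,95]) if yl.any() else 0,)
    bl=m&(c[...,2]>c[...,0]+40)&(Z<12)
    print('blue X',np.percentile(X[bl],[1,99]),np.percentile(Y[bl],[1,99]))
    if f=='top1':
        t=m&(Z>70)&(Z<86); print('mod X',np.percentile(X[t],[2,98]),'Y',np.percentile(Y[t],[2,98]))
E
```

```text
top0 x:medianz [(-100, 0), (-95, 0), (-90, 1), (-85, 3), (-80, 6), (-75, 3), (-70, 96), (-65, 122), (-60, 123), (-55, 125), (-50, 125), (-45, 124), (-40, 125), (-35, 126), (-30, 125), (-25, 124), (-20, 123), (-15, 124), (-10, 123), (-5, 74), (0, 16), (5, 15), (10, 15), (15, 16), (20, 16), (25, 17), (30, 16), (35, 17), (40, 15), (45, 15), (50, 17), (55, 16), (60, 16), (65, 17), (70, 17), (75, 16), (80, 17), (85, 16), (90, 15), (95, 15), (100, 16), (105, 17), (110, 16), (115, 16), (120, 17), (125, 17), (130, 16), (135, 15), (140, 16), (145, 16), (150, 17), (155, 16), (160, 4), (165, 0), (170, 1)]
plate X [  6.08406351 157.33940211] Y [-60.02500318  57.86696615]
yellow 69 [-0.94139966  0.84377696  2.56535646]
blue X [-87.56133937 141.77515344] [-66.05553458  55.12827809]
top1 x:medianz [(-100, 0), (-95, 0), (-90, 1), (-85, 5), (-80, 5), (-75, 4), (-70, 4), (-65, 3), (-60, 5), (-55, 5), (-50, 6), (-45, 3), (-40, 5), (-35, 75), (-30, 76), (-25, 76), (-20, 77), (-15, 76), (-10, 78), (-5, 80), (0, 76), (5, 76), (10, 76), (15, 76), (20, 77), (25, 76), (30, 77), (35, 76), (40, 76), (45, 76), (50, 76), (55, 79), (60, 79), (65, 77), (70, 75), (75, 76), (80, 75), (85, 73), (90, 17), (95, 18), (100, 15), (105, 16), (110, 16), (115, 17), (120, 16), (125, 17), (130, 15)]
plate X [  9.91851559 138.49143319] Y [-60.35815573  59.31323194]
yellow 12 [-124.2582647     2.02711974    3.56727095]
blue X [-87.11201887  -4.69667147] [-65.57580606  58.57977508]
mod X [-31.52777091  83.60600695] Y [-37.67614406  39.68828003]
```

The module's foot is at about x=-33 mm and it is square, so it is within limits. On to the pile.

Request:
play_rows --series '[{"hand":70,"xyz":[-16.7,-1.6,0],"delta_rot":[0,0,0]},{"hand":70,"xyz":[-16.7,-1.6,0],"delta_rot":[0,0,0]},{"hand":70,"xyz":[-16.7,-1.6,0],"delta_rot":[0,0,0]},{"hand":70,"xyz":[-16.7,-1.6,0],"delta_rot":[0,0,0]},{"hand":70,"xyz":[-16.7,-1.6,0],"delta_rot":[0,0,0]}]'

```text
time_s: 5.3
position: [0.4987, -0.187, 0.193]
ee_rot: [0.709, 0.705, -0.0, 0.0]
wrist_force: [-0.1, 0.1, -0.4]
grip_width: 0.0602
grip_force: 0.0
```

```bash
python3 - <<'E'
from h import *
c,P=snap('wrist'); save('w2.png',c); np.savez('w2.npz',c=c,P=P)
s=r.state(); print(s['position'],s['ee_rot'],s['time_s'])
Z=P[...,2]*1000; br=(c.min(-1)>100)
for n,a,b in (('boss',44,53),('bar',33,39)):
    m=br&(Z>a)&(Z<b)
    if n=='bar': m&=(abs(P[...,0]-.497)<.024)
    m=m&(abs(P[...,1]+.207)<.09)&(abs(P[...,0]-.5)<.05)
    q=P[m][:,:2].astype(np.float32)*1000
    print(n,len(q),np.median(Z[m]),cv2.minAreaRect(q),np.percentile(q,[2,98],axis=0))
E
```

```text
[ 0.49918627 -0.18490108  0.19279001] [ 7.08146758e-01  7.06065266e-01 -9.39374310e-05  1.93682579e-05] 5.35
boss 2446 48.605260044233844 ((499.37567138671875, -155.14976501464844), (39.1133918762207, 39.0091552734375), 55.235904693603516) [[ 481.6100708  -172.71829834]
 [ 516.96315308 -137.31472168]]
bar 5982 36.648652023320736 ((499.0616149902344, -201.40733337402344), (132.1536102294922, 35.975852966308594), 89.63981628417969) [[ 481.8487915  -264.84948669]
 [ 516.3403479  -143.48373505]]
```

View pics/w2.png

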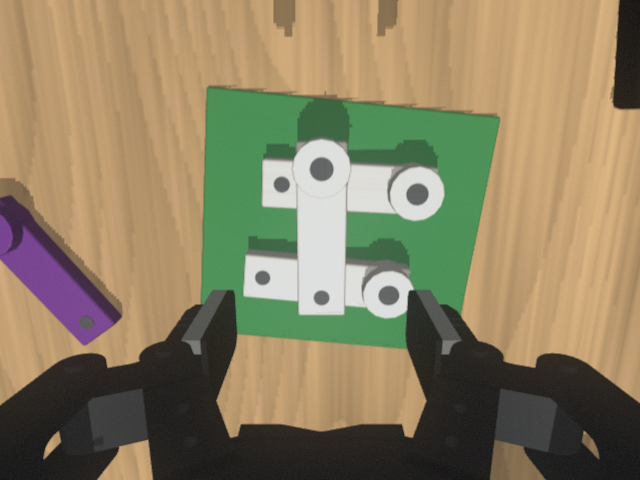

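The bar lies at (322,230) with boss at (321,169): boss centre (499.4,-155.1) and middle about (499.2,-203). The under-bar boss at (416,193) is close, so I keep a narrow opening.

Request:
play_rows --series '[{"hand":60,"xyz":[-0.5,0,5],"delta_rot":[0,0,0]},{"hand":60,"xyz":[-0.5,0,10],"delta_rot":[0,0,0]},{"hand":60,"xyz":[-0.5,0,12],"delta_rot":[0,0,0]},{"hand":60,"xyz":[-0.5,0,12],"delta_rot":[0,0,0]},{"hand":60,"xyz":[-0.5,0,12],"delta_rot":[0,0,0]}]'

```text
time_s: 5.85
position: [0.4999, -0.1882, 0.0734]
ee_rot: [0.707, 0.707, -0.0, -0.0]
wrist_force: [0.0, 1.0, 0.3]
grip_width: 0.0513
grip_force: 0.0
```

```bash
python3 - <<'E'
from h import *
s=r.state(); print(s['position'],s['ee_rot'],s['time_s'],s['grip_width'])
E
```

```text
[ 0.49987886 -0.18822494  0.0733529 ] [ 7.06944196e-01  7.07269316e-01 -4.55701396e-05 -1.24667323e-04] 5.85 0.051276127326984326
```

Request:
play_rows --series '[{"hand":60,"xyz":[-0.15,-0.07,2],"delta_rot":[0,0,0]},{"hand":60,"xyz":[-0.15,-0.07,3.5],"delta_rot":[0,0,0]},{"hand":60,"xyz":[-0.15,-0.07,4.4],"delta_rot":[0,0,0]},{"hand":60,"xyz":[-0.15,-0.07,4.9],"delta_rot":[0,0,0]},{"hand":60,"xyz":[-0.15,-0.07,4.9],"delta_rot":[0,0,0]}]'

```text
time_s: 6.35
position: [0.4986, -0.1905, 0.0237]
ee_rot: [0.707, 0.707, -0.0, -0.0]
wrist_force: [-0.8, -0.6, 0.6]
grip_width: 0.0512
grip_force: 0.0
```

Request:
play_rows --force 50 --series '[{"hand":45,"xyz":[0,0,0],"delta_rot":[0,0,0]},{"hand":38,"xyz":[0,0,0],"delta_rot":[0,0,0]},{"hand":30,"xyz":[0,0,0],"delta_rot":[0,0,0]},{"hand":20,"xyz":[0,0,0],"delta_rot":[0,0,0]},{"hand":10,"xyz":[0,0,0],"delta_rot":[0,0,0]}]'

```text
time_s: 6.85
position: [0.4989, -0.1907, 0.0246]
ee_rot: [0.707, 0.707, 0.0, 0.0]
wrist_force: [-1.8, 0.2, 5.7]
grip_width: 0.0348
grip_force: 49.7
```

Request:
play_rows --force 80 --series '[{"hand":0,"xyz":[0,0,0],"delta_rot":[0,0,0]},{"hand":0,"xyz":[0,0,-0.5],"delta_rot":[0,0,0]},{"hand":0,"xyz":[0,0,-1.5],"delta_rot":[0,0,0]},{"hand":0,"xyz":[0,0,-3],"delta_rot":[0,0,0]},{"hand":0,"xyz":[0,0,-5],"delta_rot":[0,0,0]}]'

```text
time_s: 7.35
position: [0.4984, -0.1906, 0.0749]
ee_rot: [0.707, 0.707, -0.0, -0.0]
wrist_force: [0.2, 0.7, -3.7]
grip_width: 0.0335
grip_force: 80.3
```

Request:
play_rows --series '[{"hand":0,"xyz":[0,0,-3],"delta_rot":[0,0,0]},{"hand":0,"xyz":[0,0,-7],"delta_rot":[0,0,0]},{"hand":0,"xyz":[0,0,-10],"delta_rot":[0,0,0]},{"hand":0,"xyz":[0,0,-10],"delta_rot":[0,0,0]},{"hand":0,"xyz":[0,0,-10],"delta_rot":[0,0,0]}]'

```text
time_s: 7.85
position: [0.4989, -0.1903, 0.1747]
ee_rot: [0.707, 0.707, 0.001, 0.0]
wrist_force: [-0.2, 0.8, -4.1]
grip_width: 0.034
grip_force: 80.5
```

```bash
python3 - <<'E'
from h import *
s=r.state(); print(s['position'],s['ee_rot'],s['time_s'],s['grip_width'],s['grip_force'],s['wrist_force'],s['wrist_torque'],np.round(s['qpos'],2))
c,P=snap('wrist'); save('w3.png',c)
E
```

```text
[ 0.49888386 -0.190307    0.17472338] [7.07248327e-01 7.06964615e-01 7.81093242e-04 4.77245432e-04] 7.85 0.03395114056554396 80.50783038139343 [-0.23641021  0.76675921 -4.11437375] [-0.00838617  0.04323265  0.04642597] [-0.31  0.3   0.66  2.01 -0.24  0.9   0.48]
```

View pics/w3.png

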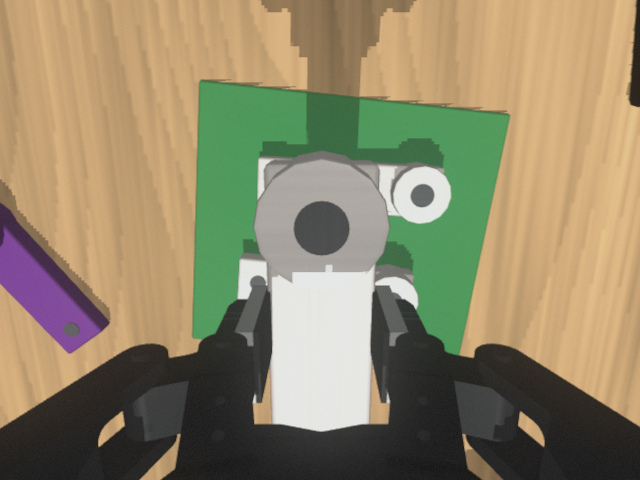

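The bar is held level, lower bars stay in place. Carrying it to the module while turning.

Request:
play_rows --series '[{"hand":0,"xyz":[36,5.4,0],"delta_rot":[0,0,71.5]},{"hand":0,"xyz":[36,5.4,0],"delta_rot":[0,0,71.5]},{"hand":0,"xyz":[36,5.4,0],"delta_rot":[0,0,71.5]},{"hand":0,"xyz":[36,5.4,0],"delta_rot":[0,0,71.5]},{"hand":0,"xyz":[36,5.4,0],"delta_rot":[0,0,71.5]}]'

```text
time_s: 8.4
position: [0.5319, 0.0323, 0.1728]
ee_rot: [0.902, 0.431, -0.001, -0.0]
wrist_force: [1.3, -0.0, -3.9]
grip_width: 0.0335
grip_force: 80.4
```

```bash
cat >> h.py <<'E'
def go(x,y,z,yaw):
    "delta in tool cm / deg to put TCP there, tool x at yaw"
    s=r.state(); Q=R.from_quat(s['ee_rot']); p=np.array(s['position'])
    a=np.radians(yaw); G=np.array([[np.cos(a),np.sin(a),0],[np.sin(a),-np.cos(a),0],[0,0,-1]])
    print('pos',np.round(p,4),'cm',np.round(Q.inv().apply(np.array([x,y,z])-p)*100,2),'rot',np.round((Q.inv()*R.from_matrix(G.T.T)).as_rotvec(degrees=True),2),'grip',s['grip_force'],'wf',np.round(s['wrist_force'],1),'t',s['time_s'])
E
python3 -c "
from h import *
go(.5532,.1702,.175,18.5)"
```

```text
pos [0.5319 0.0323 0.1728] cm [12.06 -7.01 -0.24] rot [-2.000e-02  1.200e-01  3.257e+01] grip 80.43375492095947 wf [ 1.3 -0.  -3.9] t 8.4
```

Request:
play_rows --series '[{"hand":0,"xyz":[12,-7,-0.2],"delta_rot":[0,0,32.6]},{"hand":0,"xyz":[12,-7,-0.2],"delta_rot":[0,0,32.6]},{"hand":0,"xyz":[12,-7,-0.2],"delta_rot":[0,0,32.6]},{"hand":0,"xyz":[12,-7,-0.2],"delta_rot":[0,0,32.6]},{"hand":0,"xyz":[12,-7,-0.2],"delta_rot":[0,0,32.6]}]'

```text
time_s: 8.9
position: [0.5519, 0.1692, 0.1742]
ee_rot: [0.987, 0.164, -0.001, 0.001]
wrist_force: [0.3, -0.4, -3.5]
grip_width: 0.0336
grip_force: 80.5
```

```bash
python3 - <<'E'
from h import *
c,P=snap('wrist'); save('w4.png',c)
go(.5532,.1702,.105,18.5)
Z=P[...,2]*1000
q=P[(Z>73)&(Z<83)&(np.abs(P[...,0]-.541)<.1)&(np.abs(P[...,1]-.166)<.1)]
print(len(q),cv2.minAreaRect(q[:,:2].astype(np.float32)*1000))
c=c.astype(int); g=(c[...,0]>1.8*c[...,2])&(c[...,0]>110)&(Z>76)&(Z<86)
n,l,st,ce=cv2.connectedComponentsWithStats(g.astype(np.uint8))
for i in range(1,n):
    if st[i,4]>60: print(st[i],np.round(P[l==i].mean(0)*1000,1), cv2.minAreaRect(P[l==i][:,:2].astype(np.float32)*1000))
E
```

```text
pos [0.5521 0.1679 0.1746] cm [ 0.2  -0.19  6.96] rot [0.09 0.14 0.5 ] grip 80.5353856086731 wf [ 0.  -0.4 -3.5] t 8.95
9202 ((542.6766357421875, 167.95993041992188), (79.86383056640625, 120.33587646484375), 19.049549102783203)
[254 185  10  25 110] [564.9 209.7  79.5] ((562.673828125, 210.26197814941406), (4.362401008605957, 14.16797924041748), 84.08949279785156)
[256 243  11  42 280] [522.6 195.2  80.2] ((525.3013916015625, 195.9254913330078), (25.61583709716797, 5.56485652923584), 19.398115158081055)
```

View pics/w4.png

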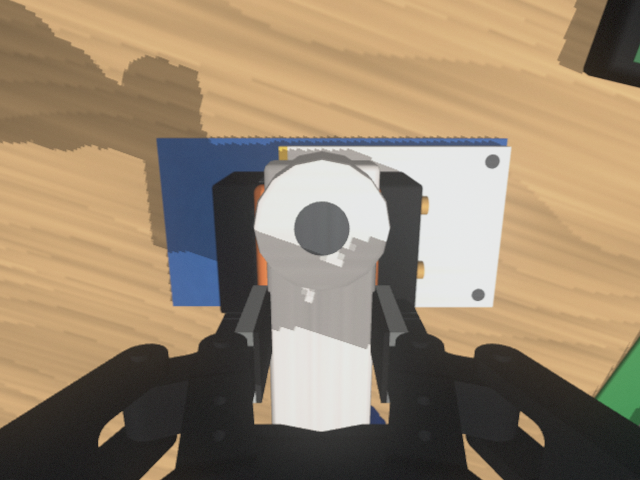

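The bar hangs over the module, ribs visible on either side ((262,235), (376,255)), boss away from the robot. Lowering with a small correction.

Request:
play_rows --series '[{"hand":0,"xyz":[0.3,-0.25,3],"delta_rot":[0,0,0.2]},{"hand":0,"xyz":[0.3,-0.25,6],"delta_rot":[0,0,0.2]},{"hand":0,"xyz":[0.3,-0.25,7.6],"delta_rot":[0,0,0.2]},{"hand":0,"xyz":[0.3,-0.25,7.6],"delta_rot":[0,0,0.2]},{"hand":0,"xyz":[0.3,-0.25,7.6],"delta_rot":[0,0,0.2]}]'

```text
time_s: 9.45
position: [0.5553, 0.1708, 0.1004]
ee_rot: [0.987, 0.162, 0.0, 0.0]
wrist_force: [-0.2, 0.4, -2.9]
grip_width: 0.0334
grip_force: 80.5
```

```bash
python3 -c "
from h import *
go(.5541,.1714,.0825,18.8)"
```

```text
pos [0.5553 0.1708 0.1004] cm [-0.09 -0.09  1.79] rot [ 0.02  0.   -0.17] grip 80.53806066513062 wf [-0.2  0.4 -2.9] t 9.45
```

Request:
play_rows --series '[{"hand":0,"xyz":[-0.1,-0.1,0.6],"delta_rot":[0,0,0]},{"hand":0,"xyz":[-0.1,-0.1,1.1],"delta_rot":[0,0,0]},{"hand":0,"xyz":[-0.1,-0.1,1.5],"delta_rot":[0,0,0]},{"hand":0,"xyz":[-0.1,-0.1,1.7],"delta_rot":[0,0,0]},{"hand":0,"xyz":[-0.1,-0.1,1.8],"delta_rot":[0,0,0]}]'

```text
time_s: 9.95
position: [0.5536, 0.1724, 0.0816]
ee_rot: [0.987, 0.162, -0.0, 0.0]
wrist_force: [-0.9, -0.2, -3.5]
grip_width: 0.0336
grip_force: 80.6
```

Request:
play_rows --series '[{"hand":0,"xyz":[0,0,0.05],"delta_rot":[0,0,0]},{"hand":0,"xyz":[0,0,0.1],"delta_rot":[0,0,0]},{"hand":0,"xyz":[0,0,0.15],"delta_rot":[0,0,0]},{"hand":0,"xyz":[0,0,0.15],"delta_rot":[0,0,0]},{"hand":0,"xyz":[0,0,0.15],"delta_rot":[0,0,0]}]'

```text
time_s: 10.45
position: [0.5537, 0.1724, 0.0808]
ee_rot: [0.987, 0.162, 0.0, -0.0]
wrist_force: [-3.6, -0.7, 6.5]
grip_width: 0.0336
grip_force: 81.8
```

Contact is made at the expected height. Releasing.

Request:
play_rows --series '[{"hand":41,"xyz":[0,0,-0.05],"delta_rot":[0,0,0]},{"hand":46,"xyz":[0,0,-0.05],"delta_rot":[0,0,0]},{"hand":52,"xyz":[0,0,-0.05],"delta_rot":[0,0,0]},{"hand":56,"xyz":[0,0,-0.05],"delta_rot":[0,0,0]},{"hand":58,"xyz":[0,0,-0.05],"delta_rot":[0,0,0]}]'

```text
time_s: 10.95
position: [0.5537, 0.1724, 0.0808]
ee_rot: [0.987, 0.162, 0.0, 0.0]
wrist_force: [0.1, -0.7, -0.6]
grip_width: 0.0496
grip_force: 0.0
```

Request:
play_rows --series '[{"hand":58,"xyz":[0,0,-0.6],"delta_rot":[0,0,0]},{"hand":58,"xyz":[0,0,-2],"delta_rot":[0,0,0]},{"hand":58,"xyz":[0,0,-5],"delta_rot":[0,0,0]},{"hand":58,"xyz":[0,0,-10],"delta_rot":[0,0,0]},{"hand":58,"xyz":[0,0,-12],"delta_rot":[0,0,0]}]'

```text
time_s: 11.45
position: [0.555, 0.172, 0.2055]
ee_rot: [0.987, 0.161, 0.002, -0.001]
wrist_force: [0.7, -0.5, 1.2]
grip_width: 0.0495
grip_force: 0.0
```

```bash
python3 - <<'E'
from h import *
c,P=snap('wrist'); save('w5.png',c)
go(.5541,.1714,.2,18.8)
Z=P[...,2]*1000; br=c.min(-1)>80; near=(np.abs(P[...,0]-.541)<.11)&(np.abs(P[...,1]-.166)<.11)
for n,a,b in (('module',70,83),('bar',88,97),('boss',100,108)):
    m=near&(Z>a)&(Z<b); 
    if n!='module': m&=br
    q=P[m]; print(n,len(q),np.median(q[:,2]),cv2.minAreaRect(q[:,:2].astype(np.float32)*1000))
E
```

```text
pos [0.5558 0.1723 0.2071] cm [-0.2   0.04  0.71] rot [-0.08 -0.35 -0.22] grip 0.0 wf [ 2.7 -0.1  3.4] t 11.5
module 13864 0.07693028452856798 ((555.7174072265625, 172.4149932861328), (108.18961334228516, 120.32479095458984), 18.725875854492188)
bar 7925 0.09258928886639484 ((544.41796875, 168.84036254882812), (132.42068481445312, 36.09265899658203), 18.448894500732422)
boss 3724 0.1046591009497271 ((588.3473510742188, 183.32168579101562), (39.082275390625, 39.16135787963867), 74.13761901855469)
```

View pics/w5.png

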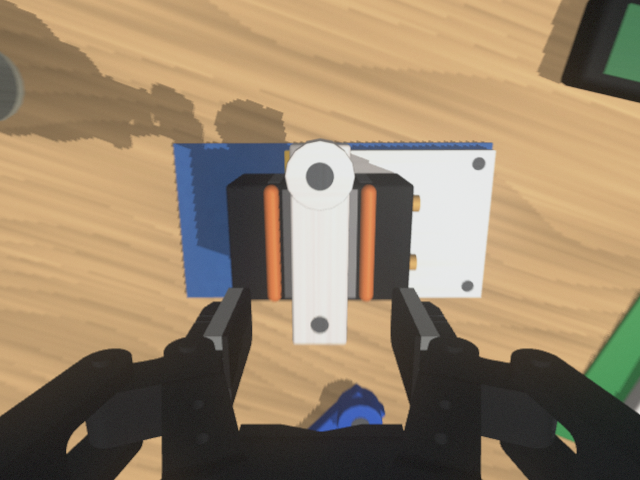

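The bar lies flat in the channel between the ribs ((272,240), (367,240)), its middle within 1 mm of the module's centre and its top at 92.6 mm. Handing in.

Request:
play_rows --series '[{"hand":58,"xyz":[0,0,0],"delta_rot":[0,0,0]},{"hand":58,"xyz":[0,0,0],"delta_rot":[0,0,0]},{"hand":58,"xyz":[0,0,0],"delta_rot":[0,0,0]},{"hand":58,"xyz":[0,0,0],"delta_rot":[0,0,0]},{"hand":58,"xyz":[0,0,0],"delta_rot":[0,0,0]}]'

```text
time_s: 12.0
position: [0.5534, 0.1721, 0.2003]
ee_rot: [0.987, 0.162, -0.0, 0.0]
wrist_force: [0.8, 0.7, 0.4]
grip_width: 0.0499
grip_force: 0.0
```

```bash
python3 -c "
from cell import r
print(r.close_job())"
```

```text
the job is handed in; nothing more can be done
None
```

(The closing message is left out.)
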